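# Lock the roughing disc with the pin spanner

## Task

The brass lock nut on top of the disc roughing machine is loose. Take the T-handled pin spanner from its wooden stand, get both prongs down into the nut's two holes, turn the nut clockwise (seen from above) until it comes up against its stop, then lift the spanner out and hang it back upright across the two rails of its stand. Leave the other things on the bench where they are.

Things in the scene. Friction and masses are not known exactly. Their poses are not given: they have to be found in the camera images.
- spanner_handle (a point): Centre of the orange crossbar of the loose T-handled pin spanner (0.28 to 0.46 kg): 130 mm long (x), 16 mm thick (y), 22 mm high; z up. Grasp it at mid-length from above, across the 16 mm. A 14 mm round stem runs down from its middle to a dark steel head, 18 mm (x) by 70 mm (y), 12 mm high, its underside 89 mm below this point. It hangs on the stand at the start.
- spanner: The spanner; origin half-way between its prong tips, 101 mm straight below spanner_handle, same axes. Its two round steel prongs, 8 mm in diameter with tapered ends, stand 12 mm down from the head, at 25 mm either side of the stem along y (across the crossbar), 50 mm apart.
- nut_face (a point): Centre of the flat top face of the brass lock nut, on its vertical axis, 109 mm above the table. Its axes are the machine's, not the nut's: z up. Nut 78 mm across. Two round holes, 11 mm in diameter (1.5 mm play round a prong), 12 mm deep, 25 mm either side of the axis. At the start the line through them lies within 43 degrees, either way, of this y axis: just where must be seen or felt.
- machine: Green disc roughing machine, fixed to the bench, 190 x 190 mm; origin under its centre. Its brown disc, 160 mm across, has its top 91 mm above the table, the nut above it. Prong tips pressed on the nut's face with about 5 N and swept round drop in at the holes; fully in, the spanner's head rests on the face.
- lock_nut (a joint): Turn of the brass lock nut, rad, growing clockwise seen from above. Starts between 0 and 0.3; hard stop at 1.2 (tight). Turns stiffly (about 0.3 N m) and stays where it is left. The holes turn with it, but where they point at a given value differs each time, as the spindle carrying it stops anywhere.
- stand_rest (a point): Middle between the rail tops of the fixed wooden spanner stand, 110 mm above the table. Rails run along y: 110 mm long, 12 mm thick, 70 mm clear between them. Foot 130 (x) by 120 mm. The spanner hangs with its crossbar along x across both rails, underside on them (spanner_handle 11 mm above this point), and its head down between them; either way round.
- polish_tin: Bystander, to be left alone: red shoe-polish tin, 60 mm across, 34 mm tall. Origin at its underside.
- jar: Bystander, to be left alone: amber glass jar with yellow lid, 62 mm across, 85 mm tall. Origin at its underside.
- glue_bottle: Bystander, to be left alone: white plastic glue bottle with red cap, 60 mm across, 165 mm tall. Origin at its underside.
- hammer: Bystander, to be left alone: hammer with a pale wooden handle, 260 mm long, lying flat. Origin at its underside.
- brush: Bystander, to be left alone: brush with a dark wooden handle, 200 mm long, lying flat. Origin at its underside.
- shoe_last: Bystander, to be left alone: pale wooden shoe last (foot-shaped block), about 200 mm long, 83 mm tall. Origin at its underside.
- heel_block: Bystander, to be left alone: black-and-brown rubber heel block, 75 x 65 x 36 mm. Origin at its underside.
Not all that is in view belongs to the job. Of the things that look like the spanner, the middle-sized one is meant.

How it is judged (in metres and radians):
On the way, in this order (a step that is already met when the one before it is completed fails the run):
1. both prongs are down in the nut's holes, the nut not yet tight (z of spanner in the frame of nut_face below -0.007 m and horizontal distance between spanner and nut_face below 0.005 m and angle between spanner's own z axis and vertical below 0.12 rad and value of joint lock_nut below 0.7 rad), for 0.1 s.
2. with the prongs in its holes the nut is turned clockwise up to its stop (z of spanner in the frame of nut_face below -0.007 m and horizontal distance between spanner and nut_face below 0.005 m and angle between spanner's own z axis and vertical below 0.12 rad and value of joint lock_nut above 1.12 rad), for 0.1 s.
At the end, for the whole second after the job is handed in: Nut within 0.1 rad of its stop (joint above 1.1). Spanner released, at rest and upright (8 degrees) on its stand: crossbar on both rails (centre 6 to 17 mm above their tops), centred within 20 mm between the rails and within 45 mm of the middle of their length (z of spanner_handle in the frame of stand_rest between 0.006 and 0.017 m and x of spanner_handle in the frame of stand_rest between -0.02 and 0.02 m and y of spanner_handle in the frame of stand_rest between -0.045 and 0.045 m and angle between spanner_handle's own z axis and vertical below 0.15 rad and value of joint lock_nut above 1.1 rad and linear speed of spanner below 0.02 m/s); the robot touches nothing.
It fails at once if a bystander is pushed or knocked over (moved more than 30 mm) (distance of any of polish_tin, jar, glue_bottle, hammer, brush, shoe_last, heel_block from where it was at the start of the episode above 0.03 m).
It also fails if it takes over 72 s, if anything falls off the work surface, if the arm or the gripper's body presses on something with over 40 N, if the wrist force passes 120 N, or if a joint passes its speed limit or range.

## Robot

A 6-joint arm with a two-finger parallel gripper is mounted at the origin on the work surface. World frame = base frame: x ahead of the robot, y to its left, z up, the work surface at z = 0. Lengths are in m, angles in degrees, forces in N, time in s.
With the tool pointing down it reaches from about 0.325 to 1 m from the base axis. Payload 5.1 kg.
Tool frame: the origin (TCP) lies on the centre line of the jaws, within the pads' length; the fingertips stand 22 mm ahead of it and the grasp point (between the pads) lies 3 mm ahead of it; z points along the fingers, x is the direction in which the jaws open and shut, and the axes are right-handed (so a half turn about z gives the same grasp; the last joint's range is limited). The gripper opens to 85 mm and grips with 20 to 120 N. Pads are 22 mm wide; open, the fingers measure 114 mm over their backs; the gripper's body (76 mm by 85 mm) begins 54 mm behind the grasp point. The pads swing forward as they close: fully open they stand 13 mm farther back than shut.
Start: joints at [71.07, 7.093, 94.555, -0, 78.352, -4.733], TCP at [0.159, 0.63, 0.253] pointing down, gripper open.
Joint ranges: [-149.61, 149.61], [-58.7, 133.49], [1.44, 155.28], [-77.14, 257.14], [18.33, 153.61], [-166.67, 166.67]. Speed limits (degrees/s): [147.25, 147.25, 180, 180, 180, 180].

## Interface

Orientations are given as [roll, pitch, yaw] about the fixed x, y, z axes, in that order (R = Rz(yaw) Ry(pitch) Rx(roll)).
In Python, from plant import robot gives the robot as it stands.
- The arm moves only by the tool servo_tool, never from a script. Its argument "increments" is a list of rows, each a list of 3 entries, a list of its own where there are three numbers: the turn, a rotation vector about the tool's x, y, z in degrees, then the shift along the tool's x, y, z in m, then the opening, from 0 (shut) to 1 (fully open). In form: [[[wx, wy, wz], [dx, dy, dz], jaw], ...]. A call has 1 to 5 rows; each row shifts and turns the pose as measured when the row begins, along the tool's axes as they then stand; what a row does not reach is not made up. A row lasts 1/8 s, in which the tool goes at most 62.5 mm and 10.7 degrees, less where a joint would pass 70% of its speed; a pose out of reach is approached as far as the arm can. A call with a gripper value outside its range is refused whole. The fingers move at their own pace and stop on an object; "grip_force" is the grip in N (left out, the last holds). Time passes only in rows, so rows that do not move let the fingers close. It gives the time, the measured TCP pose, the force and the opening at its end, in the units of the state.
- robot.get_obs(): the state, without advancing time (a new reading comes with each control period).
- robot.snapshot(name): name is "scene" or "top" or "wrist"; returns a dict with "frame" (420x560x3 uint8, red, green, blue), "depth" (420x560 float32, m along the optical axis (not along the pixel's ray), 0 where there is no reading), "fx", "fy", "cx", "cy" (pixels), "position" and "attitude" of the camera in the world. Camera axes: x right, y up, looking along -z (the intrinsics and any distortion apply to the point x, -y, -z); pixel columns grow to the right and rows downward; lengths in m; the calibration is good to about 2 mm. A picture is of the moment at which its call begins.
- robot.hand_in(): hands the job in, once; it reports no verdict.
The state is a dict: "t": time; "joint_pos": joint angles; "dq": joint speeds; "effort": joint torques, N m; "ee_pos": TCP position; "tcp_rot": TCP orientation; "ft_force": force on the tool from outside, world axes, zero at the start; "moment": the same for the moment, N m; "width": finger opening in m.
Only numpy, scipy, OpenCV 4.12 (cv2) and the standard library are available. Lean on these libraries where they do the work, as an engineer would, in place of code of your own. Each camera call takes 0.05 s, during which the arm holds its last target.

## Working session

There is one attempt and no reset: what is moved stays moved. The work goes in short steps, Python scripts to look and compute and a tool call to move; the robot and the scene stay as the last step left them, time stands still between calls to the robot, and variables do not carry over. Pictures are saved under pics/ and viewed, and the job is handed in when it is done.

Besides the shell and the picture viewer there is one more tool, called as name(argument=value, ...), one argument or row to a line, values as JSON. servo_tool: Moves the arm, as the interface text tells. Its arguments: {"type":"object","properties":{"increments":{"type":"array","items":{"type":"array"}},"grip_force":{"type":"number"}},"required":["increments"]}

```bash
ls; mkdir -p pics; cat > h.py <<'E'
import numpy as np,cv2
from plant import robot
def snap(n,f):
    s=robot.snapshot(n); cv2.imwrite('pics/'+f+'.png',s['frame'][:,:,::-1]); np.save('pics/'+f+'.npy',s,allow_pickle=True); return s
def load(f): return np.load('pics/'+f+'.npy',allow_pickle=True).item()
E
python3 - <<'E'
from h import *
for n in ("scene","top","wrist"):
    s=snap(n,n+'0'); print(n,{k:v for k,v in s.items() if k not in('frame','depth')})
print(robot.get_obs())
E
```

```text
pics
scene {'fx': 543.8221235729397, 'fy': 543.8221235729397, 'cx': 286.6594812176162, 'cy': 212.81748474708806, 'position': array([ 1.13738996, -0.96169482,  1.23575511]), 'attitude': array([44.27955221,  0.41905032, 29.49471499])}
top {'fx': 407.62127288813383, 'fy': 407.62127288813383, 'cx': 276.0313671479854, 'cy': 206.0680292875447, 'position': array([ 0.34198466, -0.01105038,  1.28312255]), 'attitude': array([ 1.26164807e+01, -1.80544157e-02, -9.16678157e+01])}
wrist {'fx': 336.139687504297, 'fy': 336.139687504297, 'cx': 275.28733650585923, 'cy': 206.87063726264694, 'position': array([0.08140336, 0.64912157, 0.37213614]), 'attitude': array([-1.83660493e+01,  6.46896501e-02,  7.58266762e+01])}
{'t': 0.15, 'joint_pos': array([ 7.10680714e+01,  7.12672956e+00,  9.46181860e+01,  1.57611868e-03,
        7.83515159e+01, -4.73213506e+00]), 'dq': array([ 0.00270671, -0.0971908 , -0.29217122,  0.00225631, -0.00647301,
        0.03375937]), 'effort': array([ 8.03603507e-04, -4.24227798e+01, -3.66012347e+01, -7.74772843e-05,
        4.59343486e-03,  2.28465746e-05]), 'ee_pos': array([0.1593168 , 0.62970798, 0.25229341]), 'tcp_rot': array([-1.79990507e+02,  9.59754843e-02,  7.57998949e+01]), 'ft_force': array([-0.81499739,  0.05599627,  0.33578981]), 'moment': array([0.06738765, 0.02733696, 0.0038594 ]), 'width': 0.08536582105366972}
```

View pics/scene0.png

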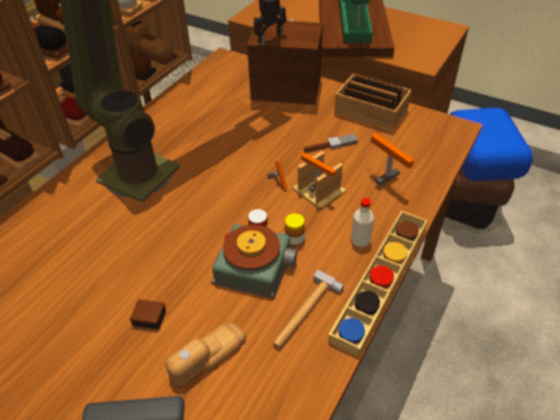

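View pics/top0.png

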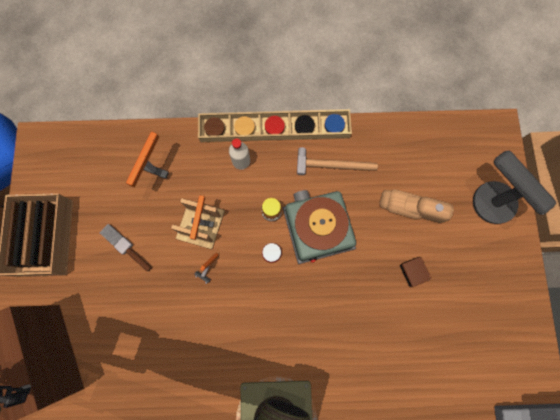

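View pics/wrist0.png

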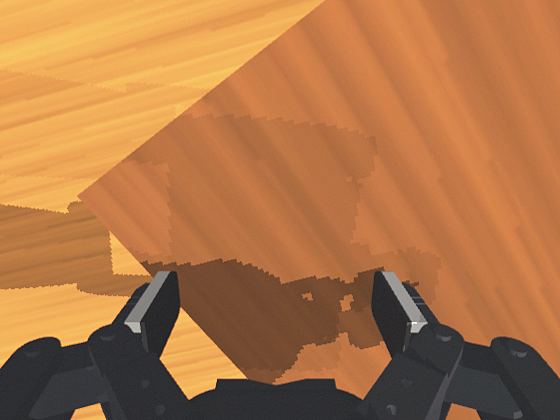

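The scene view shows the spanner on the stand at about (320,170) and the machine at (252,250). The top view shows the stand at about (200,222) with the crossbar at (198,217), and the nut at (322,222) with its holes visible. The large spanner at (150,160) and the small one at (207,267) are decoys. Next I'll measure positions.

```bash
cat >> h.py <<'E'
from scipy.spatial.transform import Rotation as R
def cloud(s):
    d=s['depth'];v,u=np.mgrid[:d.shape[0],:d.shape[1]]
    p=np.stack([(u-s['cx'])/s['fx']*d,-(v-s['cy'])/s['fy']*d,-d],-1)
    w=p@R.from_euler('xyz',s['attitude'],degrees=True).as_matrix().T+s['position']
    w[d<=0]=np.nan; return w
def onz(s,u,v,z):
    r=R.from_euler('xyz',s['attitude'],degrees=True).as_matrix()@np.array([(u-s['cx'])/s['fx'],-(v-s['cy'])/s['fy'],-1])
    return s['position']+r*(z-s['position'][2])/r[2]
def big(s,f,u0,v0,u1,v1,k):
    cv2.imwrite('pics/'+f+'.png',cv2.resize(s['frame'][v0:v1,u0:u1,::-1],None,fx=k,fy=k,interpolation=cv2.INTER_CUBIC))
E
python3 - <<'E'
from h import *
for n in ('top0','scene0'):
    s=load(n);w=cloud(s);f=s['frame'].astype(int)
    hsv=cv2.cvtColor(s['frame'],cv2.COLOR_RGB2HSV)
    print(n,'table z',np.nanmedian(w[...,2][(abs(w[...,0]-.4)<.1)&(abs(w[...,1]-.0)<.5)]))
    # orange crossbar
    m=(f[...,0]>170)&(f[...,1]<110)&(f[...,2]<60)&(w[...,2]>.1)&(w[...,2]<.15)
    k,l,st,c=cv2.connectedComponentsWithStats(m.astype(np.uint8))
    for i in range(1,k):
        if st[i,4]>15:
            P=w[l==i];print(st[i],P.mean(0), cv2.minAreaRect(P[:,:2].astype(np.float32)*1000),np.percentile(P[:,2],90))
    # brass
    for lo,hi,nm in ((.100,.118,'nut'),(.083,.097,'disc')):
        m=(w[...,2]>lo)&(w[...,2]<hi)
        k,l,st,c=cv2.connectedComponentsWithStats(m.astype(np.uint8))
        for i in range(1,k):
            if st[i,4]>60:
                P=w[l==i];print(nm,st[i],P.mean(0),cv2.minEnclosingCircle(P[:,:2].astype(np.float32)*1000))
s=load('top0')
big(s,'t_st',140,130,280,290,4);big(s,'t_m',270,170,370,270,6)
s=load('scene0');big(s,'s_m',200,200,310,300,6)
E
```

```text
top0 table z 0.00020069810805289912
nut [229 143  20  17 141] [0.77352135 0.08791764 0.10958858] ((782.7841186523438, 90.45784759521484), 29.36896514892578)
nut [181 199  17   8  75] [0.62239126 0.23848152 0.10841803] ((622.7142944335938, 237.69882202148438), 25.095125198364258)
nut [ 13 201  13  65 346] [0.54696382 0.73126669 0.10844579] ((548.1466674804688, 731.7003173828125), 94.7475357055664)
nut [ 22 201  12  65 345] [0.54575298 0.70718425 0.10841385] ((547.2361450195312, 708.416748046875), 94.30498504638672)
nut [ 30 201  12  65 340] [0.54480079 0.68322176 0.10873303] ((546.8367309570312, 683.1455688476562), 94.03108978271484)
nut [ 38 201  12  64 342] [0.54583467 0.65924631 0.10845762] ((547.194580078125, 656.2579345703125), 93.01459503173828)
nut [  5 202  12  64 352] [0.54512754 0.7551122  0.10841095] ((547.6046142578125, 754.31298828125), 93.49745178222656)
nut [203 202  14  11  65] [0.60332596 0.17717249 0.1091726 ] ((606.3493041992188, 176.40435791015625), 21.57048225402832)
nut [309 209  27  27 547] [ 0.55283143 -0.15301924  0.10855318] ((553.3137817382812, -153.84475708
[... 4532 characters left out ...]
38058] ((551.47705078125, 715.7916259765625), 143.0179901123047)
disc [ 10 122  48  23 134] [-0.36552128 -0.08590944  0.09003894] ((-379.74530029296875, -82.75318908691406), 110.95405578613281)
disc [114 151  40  18 140] [ 0.03884635 -0.03511745  0.08990901] ((10.940546989440918, -9.199377059936523), 63.89115524291992)
disc [285 213  19  15 166] [ 0.61101572 -0.00455945  0.08605605] ((609.7865600585938, -4.337583065032959), 28.15392303466797)
disc [353 218  21  11  76] [0.79405623 0.07219422 0.0907577 ] ((788.1526489257812, 87.1196517944336), 28.867128372192383)
disc [ 223  224   57   46 1482] [ 0.56081266 -0.15934733  0.09074578] ((552.0120849609375, -153.58401489257812), 83.71883392333984)
```

```bash
cd pics; python3 -c "
import cv2,numpy as np
a=cv2.imread('t_m.png');b=cv2.imread('s_m.png');print(a.shape,b.shape)
a=cv2.resize(a,(400,400));b=cv2.resize(b,(400,364));b=cv2.copyMakeBorder(b,0,36,0,0,0)
cv2.imwrite('c1.png',np.hstack([a,b]))"
```

```text
(600, 600, 3) (600, 660, 3)
```

View pics/t_st.png

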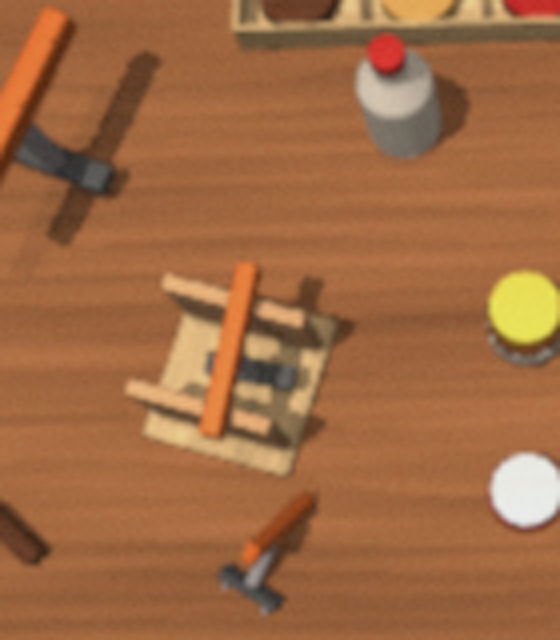

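View pics/c1.png

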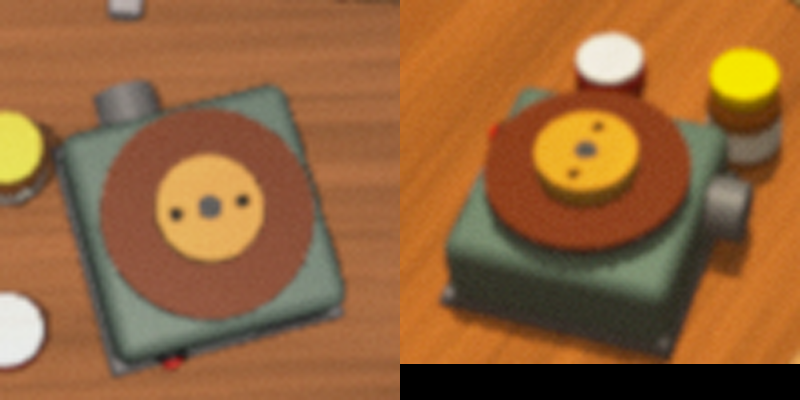

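```bash
python3 - <<'E'
from h import *
for n,box in (('top0',(180,190,225,245)),('scene0',(290,145,345,205))):
    s=load(n);w=cloud(s);f=s['frame'].astype(int);u0,v0,u1,v1=box
    m=np.zeros(w.shape[:2],bool);m[v0:v1,u0:u1]=True
    h=cv2.cvtColor(s['frame'],cv2.COLOR_RGB2HSV)
    b=m&(w[...,2]>.124)
    v,u=np.nonzero(b);P=np.array([onz(s,a,c,.132) for a,c in zip(u,v)])
    print(n,len(v),w[b].mean(0),cv2.minAreaRect(P[:,:2].astype(np.float32)*1000))
    r=m&(w[...,2]>.100)&(w[...,2]<.1175)
    k,l,st,c=cv2.connectedComponentsWithStats(r.astype(np.uint8))
    for i in range(1,k):
        if st[i,4]>20:
            P=w[l==i];q=P[:,:2]-P[:,:2].mean(0);d=np.linalg.svd(q)[2][0]
            t=q@d;print('rail',st[i],P.mean(0),P[:,:2].mean(0)+d*(t.max()+t.min())/2,'ang',np.degrees(np.arctan2(d[1],d[0])),np.ptp(t))
s=load('top0')
print([onz(s,270+a/4-.4,170+b/4-.4,.109) for a,b in((177,214),(243,201),(210,207))])
s=load('scene0')
print([onz(s,200+(a-400)*.275-.4,200+b*.275-.4,.109) for a,b in((598,127),(573,174),(586,150))])
E
```

```text
top0 253 [0.57261842 0.20908304 0.13090473] ((573.3402709960938, 208.56768798828125), (17.11595916748047, 128.63294982910156), 77.79784393310547)
rail [181 199  17   8  75] [0.62239126 0.23848152 0.10841803] [0.62220119 0.2378543 ] ang 73.14132925539454 0.05015077523829069
rail [203 202  14  11  65] [0.60332596 0.17717249 0.1091726 ] [0.60335183 0.17723486] ang 67.4694695083224 0.04109918046952239
rail [180 227  12   7  52] [0.54011544 0.24782381 0.10888585] [0.54014734 0.24792266] ang 72.11590154381591 0.03484172316428619
rail [197 232  12   7  51] [0.52387326 0.19818925 0.10904974] [0.52371129 0.19766102] ang -107.04730839276192 0.031243204718244683
scene0 197 [0.5792464  0.20850795 0.13079208] ((578.008056640625, 206.6994171142578), (24.124364852905273, 134.64723205566406), 78.13267517089844)
rail [313 151  11   8  50] [0.54931895 0.26885831 0.10798186] [0.54941733 0.26926762] ang -103.51527148553637 0.04613972134226868
rail [298 158  13  12  63] [0.52917446 0.2040918  0.10941947] [0.52862568 0.20254817] ang -109.57085364447106 0.04172096922206886
rail [333 163  10   9  41] [0.62873495 0.24744164 0.10789667] [0.62920665 0.24922902] ang -104.783713215892 0.041292081462741784
rail [314 166   8   7  22] [0.57886466 0.20526573 0.10951357] [0.57867645 0.20532246] ang -16.773758041394153 0.03330628236033218
rail [316 171  15  12  67] [0.60826316 0.18060342 0.10902413] [0.6083315  0.18077828] ang -111.34831566285072 0.04757857150486199
[array([ 0.55043385, -0.12813493,  0.109     ]), array([ 0.55868642, -0.17693239,  0.109     ]), array([ 0.55492785, -0.15253191,  0.109     ])]
[array([ 0.55140575, -0.12710117,  0.109     ]), array([ 0.56008022, -0.1765044 ,  0.109     ]), array([ 0.55585344, -0.15146187,  0.109     ])]
```

```bash
cat >> h.py <<'E'
def go(x,y,z,yaw):
    o=robot.get_obs();Rt=R.from_euler('xyz',o['tcp_rot'],degrees=True)
    G=R.from_euler('xyz',[180,0,yaw],degrees=True)
    print('t',o['t'],'pos',o['ee_pos'].round(4),'rpy',o['tcp_rot'].round(2),'F',o['ft_force'].round(1),'M',o['moment'].round(2),'w',round(o['width'],4),'j',o['joint_pos'].round(1))
    print('shift',Rt.inv().apply(np.array([x,y,z])-o['ee_pos']).round(4),'turn',np.degrees((Rt.inv()*G).as_rotvec()).round(2))
E
python3 - <<'E'
from h import *
s=load('top0');w=cloud(s)
m=(w[...,0]>.12)&(w[...,0]<.6)&(w[...,1]>.2)&(w[...,1]<.8);print(np.nanmax(w[...,2][m]))
i=np.argsort(-np.where(m,w[...,2],-1).ravel())[:300:30];print(w.reshape(-1,3)[i].round(3))
go(.555,.2085,.25,77.8)
E
```

```text
0.5185424130991853
[[0.164 0.471 0.519]
 [0.134 0.567 0.347]
 [0.138 0.571 0.346]
 [0.141 0.577 0.344]
 [0.151 0.577 0.342]
 [0.131 0.563 0.338]
 [0.136 0.562 0.332]
 [0.135 0.56  0.326]
 [0.163 0.595 0.323]
 [0.135 0.56  0.319]]
t 0.15 pos [0.1593 0.6297 0.2523] rpy [-1.7999e+02  1.0000e-01  7.5800e+01] F [-0.8  0.1  0.3] M [0.07 0.03 0.  ] w 0.0854 j [71.1  7.1 94.6  0.  78.4 -4.7]
shift [-0.3113  0.4869  0.0027] turn [-0.01  0.1  -2.  ]
```

servo_tool(
  increments=[
    [[0, 0, 0], [-0.031, 0.049, -0.002], 1],
    [[0, 0, -1], [-0.031, 0.049, 0], 1],
    [[0, 0, -1], [-0.031, 0.049, 0], 1],
    [[0, 0, 0], [-0.031, 0.049, 0], 1],
    [[0, 0, 0], [-0.031, 0.049, 0], 1],
  ],
)

```text
t: 0.78
ee_pos: [0.3651, 0.4195, 0.2523]
tcp_rot: [-180.0, 0.2, 78.3]
ft_force: [0.8, -0.0, 0.3]
width: 0.0851
```

servo_tool(
  increments=[
    [[0, 0, 0], [-0.031, 0.049, -0.002], 1],
    [[0, 0, 0], [-0.031, 0.049, 0], 1],
    [[0, 0, 0], [-0.031, 0.049, 0], 1],
    [[0, 0, 0], [-0.031, 0.049, 0], 1],
    [[0, 0, 0], [-0.031, 0.049, 0], 1],
  ],
)

```text
t: 1.4
ee_pos: [0.5787, 0.2101, 0.2536]
tcp_rot: [-179.9, 0.2, 78.3]
ft_force: [0.3, 0.6, -0.1]
width: 0.0854
```

```bash
python3 - <<'E'
from h import *
go(.555,.2085,.25,77.8)
E
```

```text
t 1.4 pos [0.5787 0.2101 0.2536] rpy [-179.92    0.2    78.34] F [ 0.3  0.6 -0.1] M [-0.    0.04 -0.01] w 0.0854 j [ 15.    2.9  99.   -0.1  78.3 -63.3]
shift [-0.0063 -0.0229  0.0037] turn [-0.08  0.2   0.54]
```

servo_tool(
  increments=[
    [[0, 0, 0], [0, 0, 0], 1],
  ],
)

```text
t: 1.52
ee_pos: [0.5807, 0.2071, 0.2529]
tcp_rot: [-179.9, 0.2, 78.1]
ft_force: [-0.6, 0.2, -0.6]
width: 0.0848
```

```bash
python3 - <<'E'
from h import *
s=snap('wrist','w1'); print(s['position'],s['attitude'])
go(.575,.2085,.25,77.8)
w=cloud(s)
b=(w[...,2]>.126)&(w[...,2]<.14)&(abs(w[...,0]-.575)<.09)&(abs(w[...,1]-.21)<.06)
P=w[b];print(len(P),P.mean(0),cv2.minAreaRect(P[:,:2].astype(np.float32)*1000))
E
```

```text
[0.50230497 0.22370523 0.37306249] [-18.26654339   0.20030571  78.07683414]
t 1.575 pos [0.5795 0.2084 0.2529] rpy [-179.84    0.22   78.15] F [ 0.5 -0.2 -0.2] M [ 0.01 -0.   -0.02] w 0.0857 j [ 14.8   3.   99.   -0.1  78.3 -63.3]
shift [-0.0008 -0.0044  0.0029] turn [-0.16  0.23  0.35]
3440 [0.57159163 0.21337872 0.13096166] ((576.9281005859375, 212.53176879882812), (15.705459594726562, 129.37127685546875), 77.90194702148438)
```

View pics/w1.png

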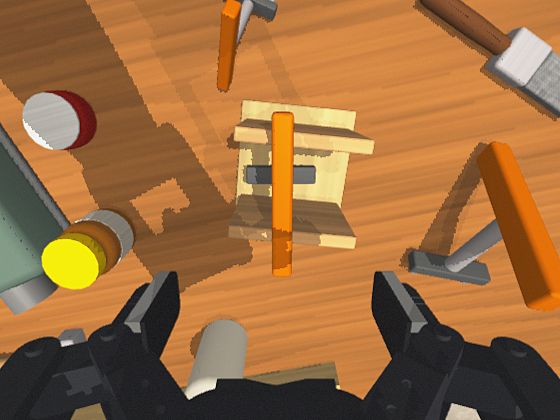

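```bash
python3 - <<'E'
from h import *
s=load('w1');w=cloud(s)
m=(w[...,2]>.102)&(w[...,2]<.114)&(abs(w[...,0]-.575)<.09)&(abs(w[...,1]-.215)<.09)
h=cv2.cvtColor(s['frame'],cv2.COLOR_RGB2HSV)
P=w[m];print(len(P))
a=np.radians(-17.5)
best=None
from scipy.optimize import minimize
A=P[:,:2]
for deg in np.arange(-22,-9,1):
    a=np.radians(deg);ux=np.array([np.cos(a),np.sin(a)]);x=A@ux
    hh=np.histogram(x,bins=np.arange(x.min(),x.max(),.001))[0];print(deg,(hh.astype(float)**2).sum())
k,l,st,c=cv2.connectedComponentsWithStats(m.astype(np.uint8))
for i in range(1,k):
    if st[i,4]>50: print(st[i],w[l==i].mean(0),cv2.minAreaRect(w[l==i][:,:2].astype(np.float32)*1000))
print(cv2.minAreaRect(A.astype(np.float32)*1000))
E
```

```text
3537
-22 388814.0
-21 417944.0
-20 448119.0
-19 484654.0
-18 544068.0
-17 528181.0
-16 480025.0
-15 444573.0
-14 416224.0
-13 388064.0
-12 365677.0
-11 333127.0
-10 305077.0
[234 125  38  20 614] [0.52607102 0.19991118 0.1088768 ] ((526.442138671875, 199.80934143066406), (29.45684814453125, 12.128337860107422), 72.60693359375)
[ 294  131   81   24 1289] [0.54497089 0.25991456 0.10891018] ((545.5623168945312, 260.2097473144531), (63.51860809326172, 12.1215238571167), 72.49176788330078)
[228 222  44  19 662] [0.6043421  0.17916703 0.10847488] ((605.2999877929688, 178.7401580810547), (37.28900146484375, 12.284883499145508), 73.1987533569336)
[292 228  65  21 972] [0.62330442 0.23929319 0.10850191] ((624.5679931640625, 239.27001953125), (55.76316452026367, 12.699554443359375), 72.78690338134766)
((577.5948486328125, 225.6719970703125), (110.0289535522461, 94.08635711669922), 72.42461395263672)
```

```bash
python3 - <<'E'
from h import *
go(.577,.2115,.123,77.9)
E
```

```text
t 1.575 pos [0.5795 0.2084 0.2529] rpy [-179.84    0.22   78.15] F [ 0.5 -0.2 -0.2] M [ 0.01 -0.   -0.02] w 0.0857 j [ 14.8   3.   99.   -0.1  78.3 -63.3]
shift [ 0.003  -0.0027  0.1299] turn [-0.16  0.23  0.25]
```

servo_tool(
  increments=[
    [[-0.1, 0.2, 0.2], [0.003, -0.003, 0.03], 1],
    [[0, 0, 0], [0, 0, 0.03], 1],
    [[0, 0, 0], [0, 0, 0.02], 1],
    [[0, 0, 0], [0, 0, 0], 1],
  ],
)

```text
t: 2.08
ee_pos: [0.5742, 0.2156, 0.171]
tcp_rot: [-179.9, -0.1, 78.2]
ft_force: [-0.7, -1.6, 0.4]
width: 0.086
```

```bash
python3 - <<'E'
from h import *
go(.577,.2115,.123,77.9)
s=snap('wrist','w2');w=cloud(s)
b=(w[...,2]>.126)&(w[...,2]<.14)&(abs(w[...,0]-.575)<.09)&(abs(w[...,1]-.21)<.06)
P=w[b];print(len(P),P.mean(0),cv2.minAreaRect(P[:,:2].astype(np.float32)*1000))
E
```

```text
t 2.075 pos [0.5742 0.2156 0.171 ] rpy [-1.799e+02 -5.000e-02  7.819e+01] F [-0.7 -1.6  0.4] M [-0.01  0.04  0.  ] w 0.086 j [ 1.550e+01  6.200e+00  1.037e+02  1.000e-01  7.020e+01 -6.270e+01]
shift [-0.0035  0.0037  0.048 ] turn [-0.1  -0.05  0.29]
6623 [0.56886191 0.21389175 0.13099663] ((576.6692504882812, 212.2058563232422), (16.07033348083496, 129.66603088378906), 78.11019134521484)
```

View pics/w2.png

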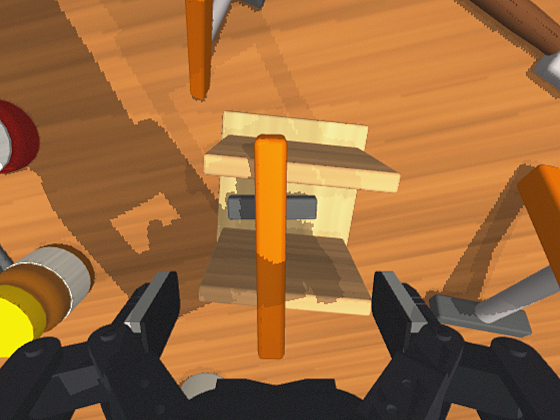

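The wrist picture puts the bar at about (270,245), between the jaws. The measured centre is (0.5767, 0.2122). I'll descend.

servo_tool(
  increments=[
    [[0, 0, 0], [-0.003, 0.003, 0.02], 1],
    [[0, 0, 0], [0, 0, 0.017], 1],
    [[0, 0, 0], [0, 0, 0.01], 1],
    [[0, 0, 0], [0, 0, 0], 1],
  ],
)

```text
t: 2.62
ee_pos: [0.5787, 0.2127, 0.1245]
tcp_rot: [179.8, -0.2, 78.2]
ft_force: [-0.8, 0.2, -0.7]
width: 0.0854
```

```bash
python3 - <<'E'
from h import *
go(.5767,.212,.123,78)
E
```

```text
t 2.625 pos [0.5787 0.2127 0.1245] rpy [179.8   -0.21  78.19] F [-0.8  0.2 -0.7] M [-0.   -0.01  0.02] w 0.0854 j [ 1.520e+01  9.200e+00  1.052e+02  1.000e-01  6.530e+01 -6.310e+01]
shift [-0.0011 -0.0018  0.0015] turn [ 0.2  -0.21  0.19]
```

servo_tool(
  increments=[
    [[0, 0, 0], [-0.001, -0.002, 0.001], 0],
    [[0, 0, 0], [0, 0, 0], 0],
    [[0, 0, 0], [0, 0, 0], 0],
    [[0, 0, 0], [0, 0, 0], 0],
    [[0, 0, 0], [0, 0, 0], 0],
  ],
  grip_force=100,
)

```text
t: 3.25
ee_pos: [0.5774, 0.2123, 0.1253]
tcp_rot: [179.6, -0.3, 78.2]
ft_force: [0.8, -0.4, -2.2]
width: 0.0143
```

servo_tool(
  increments=[
    [[0, 0, 0], [0, 0, 0], 0],
    [[0, 0, 0], [0, 0, 0], 0],
  ],
)

```text
t: 3.5
ee_pos: [0.5775, 0.2123, 0.1253]
tcp_rot: [179.6, -0.3, 78.2]
ft_force: [0.2, -0.5, -0.9]
width: 0.0146
```

```bash
python3 - <<'E'
from h import *
go(.5767,.212,.123,78)
E
```

```text
t 3.5 pos [0.5775 0.2123 0.1253] rpy [179.64  -0.29  78.19] F [ 0.2 -0.5 -0.9] M [ 0.01  0.03 -0.01] w 0.0146 j [ 1.510e+01  8.900e+00  1.055e+02  1.000e-01  6.520e+01 -6.310e+01]
shift [-0.0005 -0.0007  0.0023] turn [ 0.36 -0.29  0.19]
```

servo_tool(
  increments=[
    [[0, 0, 0], [0, 0, -0.015], 0],
    [[0, 0, 0], [0, 0, -0.03], 0],
    [[0, 0, 0], [0, 0, -0.04], 0],
    [[0, 0, 0], [0, 0, -0.04], 0],
    [[0, 0, 0], [0, 0, -0.03], 0],
  ],
)

```text
t: 4.12
ee_pos: [0.5732, 0.2109, 0.2809]
tcp_rot: [-179.7, 0.0, 78.2]
ft_force: [0.8, -0.5, -2.7]
width: 0.0144
```

```bash
python3 - <<'E'
from h import *
go(.555,-.153,.28,99.6)
snap('wrist','w3')
E
```

```text
t 4.125 pos [0.5732 0.2109 0.2809] rpy [-1.7974e+02  2.0000e-02  7.8190e+01] F [ 0.8 -0.5 -2.7] M [ 0.07 -0.03  0.01] w 0.0144 j [ 15.1   1.4  97.9   0.1  80.9 -63.1]
shift [-0.36    0.0567  0.0008] turn [ -0.26  -0.03 -21.41]
```

View pics/w3.png

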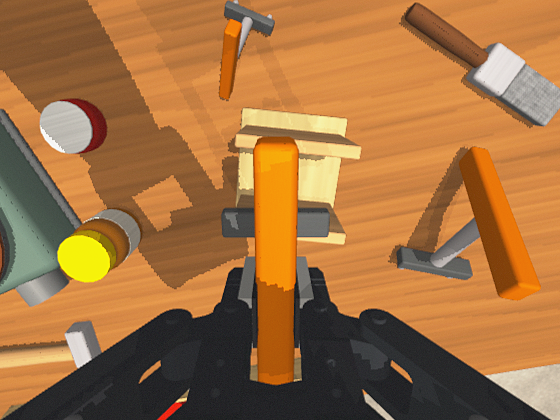

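servo_tool(
  increments=[
    [[0, 0, 0], [-0.03, 0.005, 0], 0],
    [[0, 0, 0], [-0.055, 0.009, 0], 0],
    [[0, 0, 0], [-0.055, 0.009, 0], 0],
    [[0, 0, 0], [-0.055, 0.009, 0], 0],
    [[0, 0, 0], [-0.055, 0.009, 0], 0],
  ],
)

```text
t: 4.8
ee_pos: [0.5633, -0.0446, 0.2855]
tcp_rot: [179.8, -0.3, 78.7]
ft_force: [0.5, 0.3, -2.9]
width: 0.0144
```

servo_tool(
  increments=[
    [[0, 0, 0], [-0.035, 0.006, 0], 0],
    [[0, 0, -8], [-0.02, 0.005, 0], 0],
    [[0, 0, -8], [0, 0, 0], 0],
    [[0, 0, -5], [0, 0, 0], 0],
    [[0, 0, 0], [0, 0, 0], 0],
  ],
)

```text
t: 5.42
ee_pos: [0.5602, -0.1071, 0.2816]
tcp_rot: [180.0, -0.3, 99.8]
ft_force: [0.6, 0.3, -4.1]
width: 0.0143
```

```bash
python3 - <<'E'
from h import *
go(.555,-.153,.28,99.6)
s=snap('wrist','w4');snap('scene','s4');snap('top','t4')
E
```

```text
t 5.425 pos [ 0.5602 -0.1071  0.2816] rpy [179.98  -0.26  99.85] F [ 0.6  0.3 -4.1] M [-0.    0.03 -0.05] w 0.0143 j [ -16.3   -3.9  103.     0.2   80.9 -116.2]
shift [-0.0444 -0.013   0.0014] turn [ 0.02 -0.26  0.25]
```

View pics/w4.png

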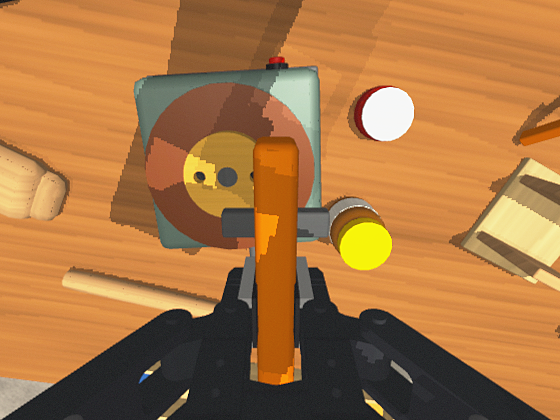

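View pics/s4.png

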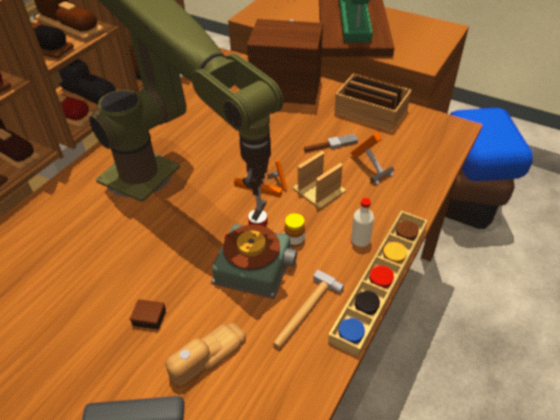

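```bash
python3 - <<'E'
from h import *
s=load('w4');w=cloud(s);g=cv2.cvtColor(s['frame'],cv2.COLOR_RGB2GRAY)
f=s['frame']
big(s,'w4b',170,110,350,260,4)
# spindle + left hole dark
roi=(w[...,2]>.09)&(w[...,2]<.118)
hsv=cv2.cvtColor(f,cv2.COLOR_RGB2HSV)
nut=(w[...,2]>.103)&(w[...,2]<.114)&(np.hypot(w[...,0]-.555,w[...,1]+.153)<.06)
P=w[nut];print(len(P),P.mean(0),np.percentile(P[:,2],[5,50,95]))
# circle fit on nut outer contour
v,u=np.nonzero(nut);print(u.min(),u.max(),v.min(),v.max())
n=nut.astype(np.uint8);cs,_=cv2.findContours(n,0,1);c=max(cs,key=len)[:,0]
pts=np.array([w[b,a] for a,b in c]);pts=pts[np.isfinite(pts).all(1)]
from scipy.optimize import least_squares
r=least_squares(lambda q:np.hypot(pts[:,0]-q[0],pts[:,1]-q[1])-.039,[.555,-.153],loss='soft_l1',f_scale=.0005);print('nut c',r.x,np.abs(r.fun).mean())
# head top
zt=robot.get_obs()['ee_pos'][2]-.0043-.077
h=(abs(w[...,2]-zt)<.006)
k,l,st,cc=cv2.connectedComponentsWithStats(h.astype(np.uint8))
for i in range(1,k):
    if st[i,4]>80: print('head',st[i],w[l==i].mean(0),cv2.minAreaRect(w[l==i][:,:2].astype(np.float32)*1000),zt)
dark=(g<70)&(np.hypot(w[...,0]-.555,w[...,1]+.153)<.045)
k,l,st,cc=cv2.connectedComponentsWithStats(dark.astype(np.uint8))
for i in range(1,k):
    if st[i,4]>20: print('dark',st[i],cc[i],onz(s,*cc[i],.109),np.nanmedian(w[l==i],0))
E
```

```text
4655 [ 0.55317841 -0.15693273  0.10831035] [0.10708934 0.10832108 0.10954466]
184 255 132 216
nut c [ 0.55539183 -0.15214861] 0.004424180924743511
head [221 209  34  28 877] [ 0.56211582 -0.13137953  0.19924668] ((562.7911987304688, -131.5302276611328), (17.693803787231445, 21.5394229888916), 9.669708251953125) 0.20059087956083488
head [297 209  33  28 860] [ 0.55378964 -0.08369273  0.1993175 ] ((554.5006713867188, -83.33330535888672), (17.891706466674805, 20.859037399291992), 9.130419731140137) 0.20059087956083488
dark [196 172   9   8  54] [200.09259259 175.44444444] [ 0.55904887 -0.17475848  0.109     ] [ 0.56233653 -0.17702141  0.09712093]
dark [222 208  32   8 153] [237.31372549 210.9869281 ] [ 0.58656311 -0.1376335   0.109     ] [ 0.55471152 -0.13297576  0.1975031 ]
dark [232 236  22   1  22] [242.5 236. ] [ 0.61049906 -0.129406    0.109     ] [ 0.57059109 -0.12710718  0.19933476]
dark [    2   268   280   152 20023] [170.1548719  370.94855916] [ 0.78241457 -0.18470375  0.109     ] [ 0.55609573 -0.13843552  0.33012584]
```

View pics/w4b.png

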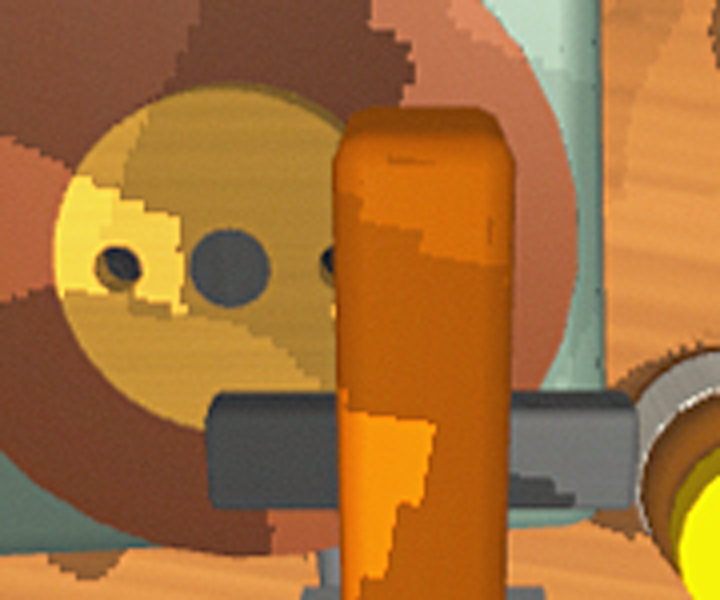

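```bash
python3 - <<'E'
from h import *
s=load('w4')
c=lambda a,b:(170+(a+.5)/4-.5,110+(b+.5)/4-.5)
n=onz(s,*c(230,268),.109);l=onz(s,*c(120,268),.109);r=onz(s,*c(321,265),.109)
print(n,l,r,np.linalg.norm(l-n),np.linalg.norm(r-n)); d=n-l; print('hole line yaw',np.degrees(np.arctan2(d[1],d[0])))
head=np.array([.5586,-.1074]);
print('move',n[:2]-head)
o=robot.get_obs();t=o['ee_pos'][:2]+n[:2]-head;print(t)
go(t[0],t[1],.226,99.6)
s=load('t4');s0=load('top0')
E
```

```text
[ 0.55602729 -0.15097382  0.109     ] [ 0.56018992 -0.17505844  0.109     ] [ 0.5519057  -0.13113498  0.109     ] 0.024441702309718847 0.02026244641343696
hole line yaw 99.80575458090875
move [-0.00257271 -0.04357382]
[ 0.557847   -0.15039898]
t 5.575 pos [ 0.5604 -0.1068  0.2819] rpy [179.95  -0.25  99.86] F [ 0.2 -0.  -3.4] M [-0.01 -0.02  0.02] w 0.014 j [ -16.3   -3.9  103.     0.2   80.9 -116.2]
shift [-0.0427 -0.0101  0.0557] turn [ 0.05 -0.25  0.26]
```

servo_tool(
  increments=[
    [[0, 0, 0], [-0.02, -0.005, 0.01], 0],
    [[0, 0, 0], [-0.022, -0.005, 0.02], 0],
    [[0, 0, 0], [0, 0, 0.015], 0],
    [[0, 0, 0], [0, 0, 0.005], 0],
    [[0, 0, 0], [0, 0, 0], 0],
  ],
)

```text
t: 6.2
ee_pos: [0.5573, -0.1521, 0.2287]
tcp_rot: [180.0, -0.2, 99.8]
ft_force: [-0.4, 0.3, -1.9]
width: 0.0145
```

```bash
python3 - <<'E'
from h import *
go(.5577,-.1505,.222,99.7)
s=snap('wrist','w5');snap('scene','s5');big(robot.snapshot('scene'),'s5b',200,150,320,280,5)
w=cloud(s);zt=robot.get_obs()['ee_pos'][2]-.0043-.077
h=(abs(w[...,2]-zt)<.006)
k,l,st,cc=cv2.connectedComponentsWithStats(h.astype(np.uint8))
for i in range(1,k):
    if st[i,4]>80: print('head',st[i],w[l==i].mean(0),cv2.minAreaRect(w[l==i][:,:2].astype(np.float32)*1000),zt)
E
```

```text
t 6.2 pos [ 0.5573 -0.1521  0.2287] rpy [179.99  -0.23  99.79] F [-0.4  0.3 -1.9] M [-0.02 -0.02  0.  ] w 0.0145 j [ -20.7   -1.   105.4    0.2   75.7 -120.5]
shift [0.0015 0.0007 0.0068] turn [ 0.01 -0.23  0.09]
head [297 209  33  28 846] [ 0.55101536 -0.1287873   0.14654778] ((551.4618530273438, -128.4695281982422), (17.872758865356445, 20.79604148864746), 8.852095603942871) 0.14867228502495583
head [221 210  34  27 871] [ 0.55927159 -0.17651624  0.14646767] ((559.7376098632812, -176.5436248779297), (17.785701751708984, 21.386882781982422), 9.904519081115723) 0.14867228502495583
```

View pics/w5.png

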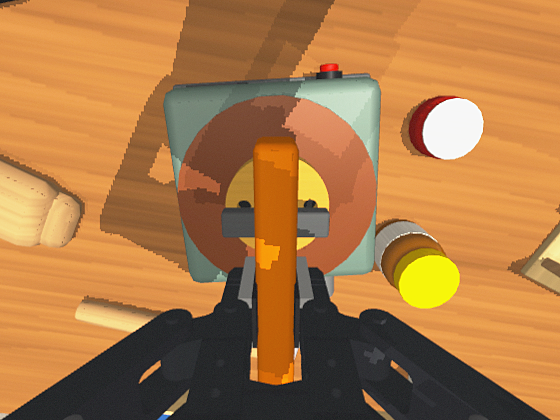

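View pics/s5b.png

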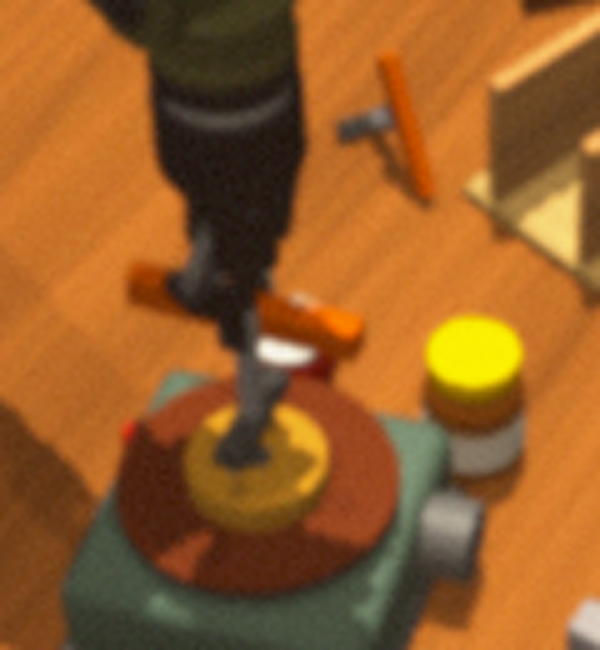

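```bash
python3 - <<'E'
from h import *
s=load('w5');big(s,'w5b',215,140,345,250,6)
E
```

```text
(no output)
```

View pics/w5b.png

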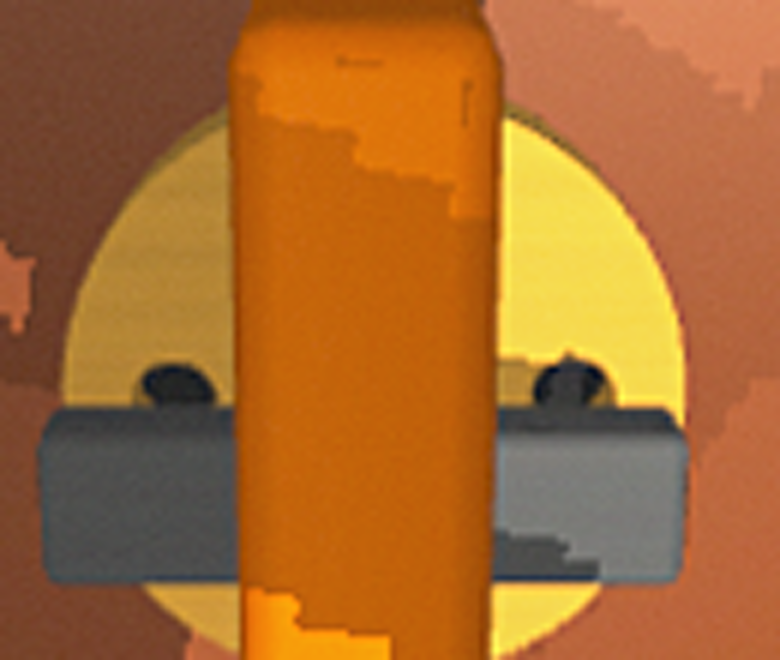

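servo_tool(
  increments=[
    [[0, 0, 0], [0.0014, 0.0007, 0.004], 0],
    [[0, 0, 0], [0, 0, 0.004], 0],
    [[0, 0, 0], [0, 0, 0.003], 0],
    [[0, 0, 0], [0, 0, 0], 0],
  ],
)

```text
t: 6.85
ee_pos: [0.5591, -0.15, 0.2198]
tcp_rot: [179.8, -0.1, 99.9]
ft_force: [-0.2, -0.7, -2.6]
width: 0.0142
```

```bash
python3 - <<'E'
from h import *
go(.5577,-.1505,.212,99.7)
E
```

```text
t 6.85 pos [ 0.5591 -0.15    0.2198] rpy [ 1.7976e+02 -1.0000e-01  9.9880e+01] F [-0.2 -0.7 -2.6] M [ 0.   -0.   -0.05] w 0.0142 j [ -20.4   -0.6  105.9    0.2   74.6 -120.4]
shift [-0.0003 -0.0015  0.0078] turn [ 0.24 -0.1   0.18]
```

```bash
cat >> h.py <<'E'
def headpos(s):
    w=cloud(s);zt=robot.get_obs()['ee_pos'][2]-.0043-.077
    h=(abs(w[...,2]-zt)<.008)&(w[...,2]>.112)
    h[:195]=False;h[250:]=False
    P=w[h];r=cv2.minAreaRect(P[:,:2].astype(np.float32)*1000);print('head',len(P),r,P[:,2].mean()); return r
E
python3 - <<'E'
from h import *
s=snap('wrist','w6');headpos(s);big(s,'w6b',215,140,345,250,6);go(.5577,-.1505,.212,99.7)
E
```

```text
head 1801 ((557.7367553710938, -150.71939086914062), (18.204561233520508, 70.05036926269531), 10.008953094482422) 0.13727080822167717
t 6.9 pos [ 0.5592 -0.1501  0.22  ] rpy [ 1.7974e+02 -9.0000e-02  9.9870e+01] F [-0.   0.4 -3. ] M [-0.03  0.02 -0.  ] w 0.0141 j [ -20.4   -0.6  105.8    0.2   74.6 -120.4]
shift [-0.0002 -0.0015  0.0079] turn [ 0.26 -0.09  0.17]
```

View pics/w6b.png

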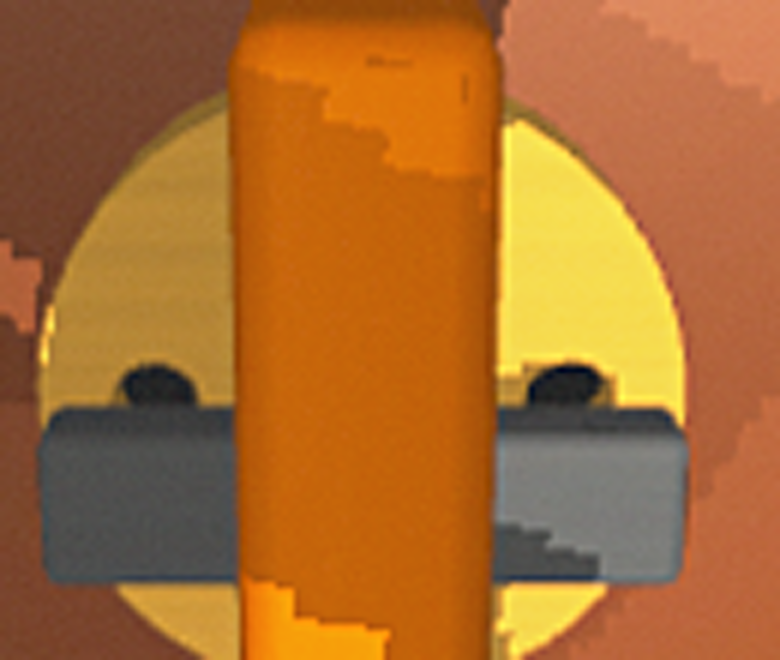

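```bash
python3 - <<'E'
from h import *
s=load('w6')
ty=np.array([np.sin(np.radians(99.8)),-np.cos(np.radians(99.8))])
for a,b in ((157,362),(570,362)):
    p=onz(s,215+a/6-.4,140+b/6-.4,.109)[:2];print(p,'ty',p@ty,'centre',p@ty+.0055, p@ty-.0055)
print('nut4',np.array([.5560,-.1510])@ty,'head',np.array([.5577,-.1507])@ty)
# nut top silhouette point fit
w=cloud(s);nut=(w[...,2]>.1045)&(w[...,2]<.113)&(np.hypot(w[...,0]-.556,w[...,1]+.151)<.05)
n=nut.astype(np.uint8);c=np.vstack([q[:,0] for q in cv2.findContours(n,0,1)[0]])
pts=np.array([w[b,a] for a,b in c])
from scipy.optimize import least_squares
r=least_squares(lambda q:np.hypot(pts[:,0]-q[0],pts[:,1]-q[1])-.039,[.556,-.151],loss='cauchy',f_scale=.0005);print('nut c',r.x,r.x@ty,np.sort(np.abs(r.fun))[:len(pts)//2].mean())
E
```

```text
[ 0.55485241 -0.17623606] ty 0.5167589002916091 centre 0.522258900291609 0.5112589002916091
[ 0.5463851  -0.12753311] ty 0.5167048445546147 centre 0.5222048445546147 0.5112048445546148
nut4 0.5221851571827496 head 0.5239114134599212
nut c [ 0.5559134  -0.15114812] 0.5220746095554528 0.0005964177596125952
```

servo_tool(
  increments=[
    [[0, 0, 0], [0, -0.0017, 0], 0],
    [[0, 0, 0], [0, 0, 0.003], 0],
    [[0, 0, 0], [0, 0, 0.003], 0],
    [[0, 0, 0], [0, 0, 0], 0],
  ],
)

```text
t: 7.4
ee_pos: [0.5574, -0.1505, 0.2136]
tcp_rot: [179.7, -0.1, 99.9]
ft_force: [0.1, -0.4, -3.1]
width: 0.0145
```

```bash
python3 - <<'E'
from h import *
s=snap('wrist','w7');headpos(s);go(.5575,-.1503,.212,99.7)
E
```

```text
head 1797 ((556.24560546875, -151.28665161132812), (18.041318893432617, 69.89476776123047), 9.750364303588867) 0.13116005386448445
t 7.45 pos [ 0.5575 -0.1505  0.2139] rpy [ 1.7972e+02 -7.0000e-02  9.9870e+01] F [-1.   0.2 -2.7] M [-0.01 -0.02  0.01] w 0.0141 j [ -20.5   -0.5  106.4    0.2   73.9 -120.5]
shift [0.0002 0.     0.0019] turn [ 0.28 -0.07  0.17]
```

servo_tool(
  increments=[
    [[0, 0, 0], [0, 0, 0.003], 0],
    [[0, 0, 0], [0, 0, 0.003], 0],
    [[0, 0, 0], [0, 0, 0.002], 0],
    [[0, 0, 0], [0, 0, 0], 0],
  ],
)

```text
t: 7.95
ee_pos: [0.5576, -0.1505, 0.2052]
tcp_rot: [179.7, -0.1, 99.9]
ft_force: [-0.5, 0.7, -3.2]
width: 0.0145
```

```bash
python3 - <<'E'
from h import *
s=snap('wrist','w8');headpos(s);go(.5575,-.1503,.203,99.7)
E
```

```text
head 1805 ((556.3811645507812, -151.23814392089844), (17.79094886779785, 69.93885803222656), 9.920088768005371) 0.12274592155660395
t 8.0 pos [ 0.5576 -0.1505  0.2054] rpy [ 1.7971e+02 -7.0000e-02  9.9870e+01] F [ 0.6 -0.4 -2.4] M [-0.02  0.   -0.13] w 0.0145 j [-2.050e+01 -1.000e-01  1.068e+02  2.000e-01  7.310e+01 -1.204e+02]
shift [ 0.0003 -0.0001  0.0024] turn [ 0.29 -0.07  0.17]
```

servo_tool(
  increments=[
    [[0, 0, 0], [0, 0, 0.0015], 0],
    [[0, 0, 0], [0, 0, 0], 0],
    [[0, 0, 0], [0, 0, 0], 0],
  ],
  grip_force=120,
)

```text
t: 8.38
ee_pos: [0.5577, -0.1506, 0.204]
tcp_rot: [179.7, -0.1, 99.9]
ft_force: [-0.2, -0.9, -2.8]
width: 0.0141
```

servo_tool(
  increments=[
    [[0, 0, 5], [-0.0001, 0, 0], 0],
    [[0, 0, 5], [-0.0001, 0, 0], 0],
    [[0, 0, 5], [-0.0001, 0, 0], 0],
    [[0, 0, 0], [0, 0, 0], 0],
  ],
)

```text
t: 8.88
ee_pos: [0.5568, -0.1509, 0.2038]
tcp_rot: [179.9, -0.1, 84.6]
ft_force: [0.5, -0.1, -3.8]
width: 0.0137
```

```bash
python3 - <<'E'
from h import *
s=snap('wrist','w9');headpos(s);go(.5575,-.1503,.203,99.7)
E
```

```text
head 1808 ((555.414794921875, -150.96839904785156), (70.0956802368164, 17.766088485717773), 84.631103515625) 0.12118898050782903
t 8.925 pos [ 0.5568 -0.1509  0.2038] rpy [ 1.799e+02 -9.000e-02  8.464e+01] F [-0.1 -0.5 -3.1] M [-0.02  0.03  0.04] w 0.014 j [-2.050e+01 -1.000e-01  1.069e+02  1.000e-01  7.310e+01 -1.052e+02]
shift [0.0006 0.0006 0.0008] turn [  0.11  -0.07 -15.06]
```

View pics/w9.png

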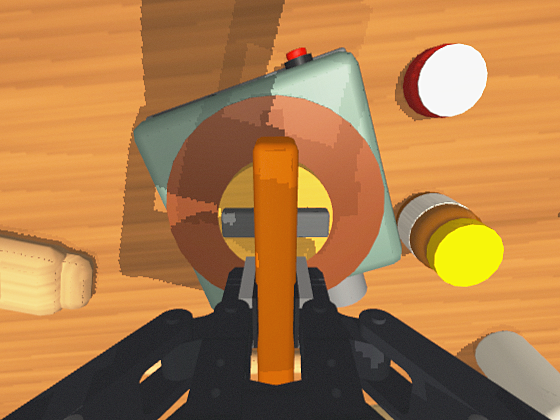

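servo_tool(
  increments=[
    [[0, 0, 7], [-0.0002, 0.0005, 0], 0],
    [[0, 0, 7], [-0.0002, 0.0001, 0], 0],
    [[0, 0, 7], [-0.0002, 0.0001, 0], 0],
    [[0, 0, 7], [-0.0002, 0.0001, 0], 0],
    [[0, 0, 0], [0, 0, 0], 0],
  ],
)

```text
t: 9.55
ee_pos: [0.5569, -0.1515, 0.2037]
tcp_rot: [-180.0, -0.1, 56.4]
ft_force: [-0.3, -0.1, -3.0]
width: 0.014
```

```bash
python3 - <<'E'
from h import *
s=snap('wrist','w10');headpos(s);go(.5575,-.1503,.203,99.7)
E
```

```text
head 1810 ((555.6884765625, -150.9394073486328), (70.1701431274414, 18.38714027404785), 56.22713088989258) 0.12114397708406091
t 9.6 pos [ 0.5569 -0.1515  0.2037] rpy [-1.7996e+02 -6.0000e-02  5.6420e+01] F [ 0.6 -0.6 -2.6] M [-0.07  0.    0.02] w 0.0139 j [-2.060e+01  0.000e+00  1.068e+02  1.000e-01  7.320e+01 -7.700e+01]
shift [ 0.0014 -0.0002  0.0007] turn [-1.000e-02 -8.000e-02 -4.328e+01]
```

servo_tool(
  increments=[
    [[0, 0, 4], [-0.0001, 0, 0], 0],
    [[0, 0, 4], [-0.0001, 0, 0], 0],
    [[0, 0, 0], [0, 0, 0], 0],
  ],
)

```text
t: 9.98
ee_pos: [0.5568, -0.1517, 0.2038]
tcp_rot: [-180.0, -0.1, 48.7]
ft_force: [0.3, 0.4, -3.2]
width: 0.0142
```

```bash
python3 - <<'E'
from h import *
go(.5575,-.1503,.203,48)
E
```

```text
t 9.975 pos [ 0.5568 -0.1517  0.2038] rpy [-1.7996e+02 -5.0000e-02  4.8690e+01] F [ 0.3  0.4 -3.2] M [0.   0.01 0.09] w 0.0142 j [-2.060e+01  0.000e+00  1.068e+02  1.000e-01  7.320e+01 -6.930e+01]
shift [ 0.0015 -0.0004  0.0008] turn [-0.04 -0.05  0.69]
```

servo_tool(
  increments=[
    [[0, 0, 4], [-0.0001, 0, 0], 0],
    [[0, 0, 4], [-0.0001, 0, 0], 0],
  ],
)

```text
t: 10.22
ee_pos: [0.5567, -0.1519, 0.2038]
tcp_rot: [-180.0, -0.0, 40.8]
ft_force: [-0.5, -0.1, -2.6]
width: 0.014
```

```bash
python3 - <<'E'
from h import *
go(.5575,-.1503,.203,40)
E
```

```text
t 10.225 pos [ 0.5567 -0.1519  0.2038] rpy [-1.7996e+02 -4.0000e-02  4.0830e+01] F [-0.5 -0.1 -2.6] M [-0.   -0.02  0.35] w 0.014 j [-2.060e+01  0.000e+00  1.068e+02  1.000e-01  7.320e+01 -6.150e+01]
shift [ 0.0017 -0.0006  0.0008] turn [-0.04 -0.04  0.83]
```

servo_tool(
  increments=[
    [[0, 0, 3], [-0.0001, 0, 0], 0],
    [[0, 0, 3], [0, 0, 0], 0],
  ],
)

```text
t: 10.48
ee_pos: [0.5566, -0.1519, 0.2038]
tcp_rot: [-180.0, -0.0, 35.1]
ft_force: [-0.3, -0.1, -4.3]
width: 0.014
```

```bash
python3 - <<'E'
from h import *
go(.5575,-.1503,.203,34)
E
```

```text
t 10.475 pos [ 0.5566 -0.1519  0.2038] rpy [-1.7997e+02 -2.0000e-02  3.5060e+01] F [-0.3 -0.1 -4.3] M [0.06 0.01 1.24] w 0.014 j [-20.6   0.  106.9   0.   73.2 -55.7]
shift [ 0.0017 -0.0008  0.0008] turn [-0.03 -0.02  1.06]
```

servo_tool(
  increments=[
    [[0, 0, 3], [-0.0001, 0, 0], 0],
  ],
)

```text
t: 10.6
ee_pos: [0.5566, -0.152, 0.2038]
tcp_rot: [180.0, 0.0, 32.5]
ft_force: [0.4, 0.1, -4.2]
width: 0.0141
```

```bash
python3 - <<'E'
from h import *
go(.5575,-.1503,.203,34)
s=snap('wrist','w11');headpos(s)
E
```

```text
t 10.6 pos [ 0.5566 -0.152   0.2038] rpy [1.7998e+02 2.0000e-02 3.2480e+01] F [ 0.4  0.1 -4.2] M [ 0.07 -0.09  2.54] w 0.0141 j [-20.6  -0.  106.9  -0.   73.1 -53.1]
shift [ 0.0017 -0.0009  0.0008] turn [ 0.02  0.02 -1.52]
head 1823 ((556.0188598632812, -150.66159057617188), (69.99642944335938, 18.25619125366211), 35.49812698364258) 0.12110917776198582
```

The moment rose to 2.5 N m, against about 0.3 N m while the nut was turning, so it is at its stop. I'll back off slightly within the play and lift out.

servo_tool(
  increments=[
    [[0, 0, 0], [0, 0, 0], 0],
    [[0, 0, -2], [0, 0, 0], 0],
    [[0, 0, -2], [0, 0, 0], 0],
    [[0, 0, 0], [0, 0, 0], 0],
  ],
)

```text
t: 11.15
ee_pos: [0.5566, -0.1517, 0.2038]
tcp_rot: [180.0, 0.0, 36.9]
ft_force: [0.5, -0.5, -4.3]
width: 0.0138
```

```bash
python3 - <<'E'
from h import *
go(.5575,-.1503,.203,34)
s=snap('wrist','w12');headpos(s)
E
```

```text
t 11.15 pos [ 0.5566 -0.1517  0.2038] rpy [1.7997e+02 3.0000e-02 3.6890e+01] F [ 0.5 -0.5 -4.3] M [-0.    0.06  0.01] w 0.0138 j [-20.6  -0.  106.9  -0.   73.1 -57.4]
shift [ 0.0016 -0.0006  0.0008] turn [0.03 0.03 2.89]
head 1816 ((555.8329467773438, -150.4736328125), (70.1498031616211, 18.284151077270508), 36.72078323364258) 0.12118868389525149
```

servo_tool(
  increments=[
    [[0, 0, 0], [0, 0, -0.005], 0],
    [[0, 0, 0], [0, 0, -0.008], 0],
    [[0, 0, 0], [0, 0, -0.01], 0],
    [[0, 0, 0], [0, 0, -0.025], 0],
    [[0, 0, 0], [0, 0, -0.04], 0],
  ],
)

```text
t: 11.82
ee_pos: [0.555, -0.1512, 0.2921]
tcp_rot: [-179.7, 0.2, 36.7]
ft_force: [-0.0, 0.3, -2.7]
width: 0.0144
```

servo_tool(
  increments=[
    [[0, 0, 0], [-0.01, 0.04, -0.01], 0],
    [[0, 0, 0], [0, 0, 0], 0],
  ],
)

```text
t: 12.08
ee_pos: [0.5732, -0.1903, 0.3098]
tcp_rot: [179.8, -0.1, 36.7]
ft_force: [-0.1, -0.1, -3.1]
width: 0.0143
```

```bash
python3 - <<'E'
from h import *
go(.5776,.2227,.28,72.5)
s=snap('wrist','w13')
snap('top','t13')
E
```

```text
t 12.075 pos [ 0.5732 -0.1903  0.3098] rpy [ 1.7983e+02 -1.3000e-01  3.6710e+01] F [-0.1 -0.1 -3.1] M [ 0.06  0.01 -0.  ] w 0.0143 j [-23.5  -0.5  97.    0.   83.2 -60.2]
shift [ 0.2504 -0.3286  0.0294] turn [  0.21  -0.07 -35.79]
```

View pics/w13.png

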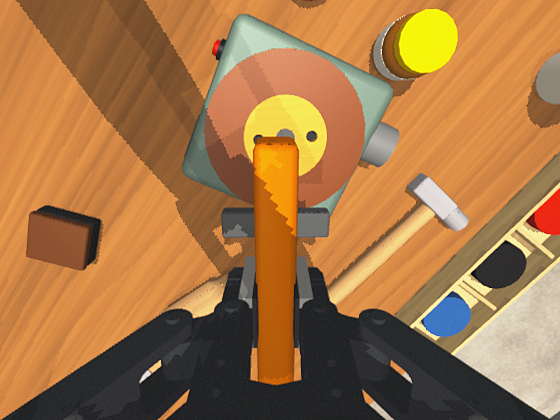

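```bash
python3 - <<'E'
from h import *
s=load('w13');big(s,'w13b',235,90,335,170,8)
a=onz(s,312,136.2,.109);b=onz(s,258,139.5,.109);d=a-b;print(a,b,np.linalg.norm(d),np.degrees(np.arctan2(d[1],d[0])))
E
```

```text
[ 0.57572493 -0.13463866  0.109     ] [ 0.53683729 -0.16746296  0.109     ] 0.05088892575348844 40.1670644757074
```

View pics/w13b.png

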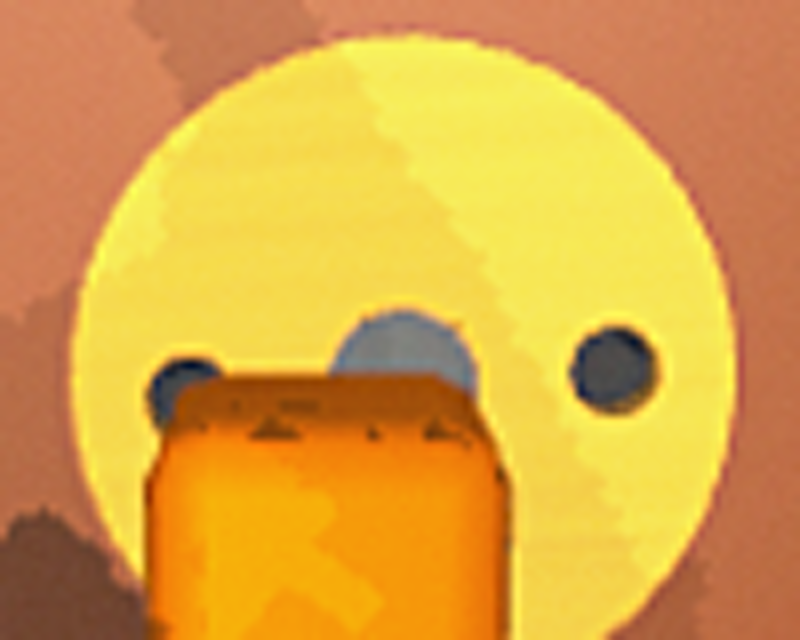

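servo_tool(
  increments=[
    [[0, 0, 0], [0.02, -0.027, 0], 0],
    [[0, 0, 0], [0.035, -0.046, 0], 0],
    [[0, 0, 0], [0.035, -0.046, 0], 0],
    [[0, 0, 0], [0.035, -0.046, 0], 0],
    [[0, 0, 0], [0.035, -0.046, 0], 0],
  ],
)

```text
t: 12.8
ee_pos: [0.5714, 0.083, 0.3067]
tcp_rot: [-179.8, 0.0, 36.4]
ft_force: [0.6, -0.1, -2.3]
width: 0.0143
```

servo_tool(
  increments=[
    [[0, 0, 0], [0.035, -0.046, 0], 0],
    [[0, 0, 0], [0.025, -0.032, 0], 0],
    [[0, 0, -9], [0, 0, 0], 0],
    [[0, 0, -9], [0, 0, 0], 0],
    [[0, 0, -9], [0, 0, 0], 0],
  ],
)

```text
t: 13.42
ee_pos: [0.5667, 0.1928, 0.3038]
tcp_rot: [-179.4, 0.1, 65.0]
ft_force: [0.0, -0.6, -3.0]
width: 0.0137
```

servo_tool(
  increments=[
    [[0, 0, -9], [0, 0, 0], 0],
    [[0, 0, 0], [0, 0, 0], 0],
  ],
)

```text
t: 13.68
ee_pos: [0.5647, 0.1939, 0.3026]
tcp_rot: [-179.2, 0.0, 74.3]
ft_force: [-0.3, -0.5, -2.8]
width: 0.0146
```

```bash
python3 - <<'E'
from h import *
go(.579,.2258,.26,72.5)
E
```

```text
t 13.675 pos [0.5647 0.1939 0.3026] rpy [-1.7924e+02  4.0000e-02  7.4260e+01] F [-0.3 -0.5 -2.8] M [-0.   -0.05  0.04] w 0.0146 j [ 13.7  -0.7  97.9   0.3  83.4 -60.6]
shift [0.0346 0.0057 0.0425] turn [-0.76  0.05  1.76]
```

servo_tool(
  increments=[
    [[-0.8, 0, 1.8], [0.02, 0.003, 0.01], 0],
    [[0, 0, 0], [0.014, 0.003, 0.02], 0],
    [[0, 0, 0], [0, 0, 0.005], 0],
    [[0, 0, 0], [0, 0, 0], 0],
  ],
)

```text
t: 14.18
ee_pos: [0.5788, 0.2257, 0.2645]
tcp_rot: [-179.9, 0.2, 72.1]
ft_force: [-0.2, 0.1, -3.4]
width: 0.0138
```

```bash
python3 - <<'E'
from h import *
go(.579,.2258,.237,72.5)
s=snap('wrist','w14')
w=cloud(s);zt=robot.get_obs()['ee_pos'][2]-.0043-.077
h=(abs(w[...,2]-zt)<.008);h[:195]=False;h[250:]=False
P=w[h];print('head',len(P),cv2.minAreaRect(P[:,:2].astype(np.float32)*1000))
E
```

```text
t 14.175 pos [0.5788 0.2257 0.2645] rpy [-179.9     0.18   72.12] F [-0.2  0.1 -3.4] M [-0.03 -0.02  0.01] w 0.0138 j [ 16.4   3.2  97.6  -0.1  79.4 -55.7]
shift [0.0002 0.0003 0.0275] turn [-0.1   0.18 -0.38]
head 1808 ((576.9336547851562, 225.7472381591797), (69.81400299072266, 18.00708770751953), 72.18830871582031)
```

View pics/w14.png

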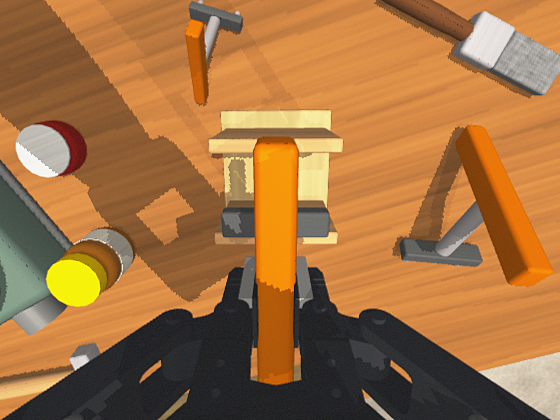

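servo_tool(
  increments=[
    [[0, 0, 0], [0, 0.0005, 0.03], 0],
    [[0, 0, 0], [0, 0, 0.035], 0],
    [[0, 0, 0], [0, 0, 0.03], 0],
    [[0, 0, 0], [0, 0, 0.02], 0],
    [[0, 0, 0], [0, 0, 0], 0],
  ],
)

```text
t: 14.85
ee_pos: [0.5816, 0.2239, 0.1514]
tcp_rot: [179.7, -0.0, 71.9]
ft_force: [-0.6, 0.3, -2.3]
width: 0.014
```

```bash
python3 - <<'E'
from h import *
go(.579,.2258,.126,72.5)
E
```

```text
t 14.85 pos [0.5816 0.2239 0.1514] rpy [ 1.7972e+02 -4.0000e-02  7.1930e+01] F [-0.6  0.3 -2.3] M [0.02 0.01 0.  ] w 0.014 j [ 1.620e+01  8.400e+00  1.033e+02 -1.000e-01  6.810e+01 -5.570e+01]
shift [ 0.001  -0.0032  0.0254] turn [ 0.28 -0.04 -0.57]
```

servo_tool(
  increments=[
    [[0.2, 0, -0.5], [0.001, -0.003, 0.01], 0],
    [[0, 0, 0], [0, 0, 0.008], 0],
    [[0, 0, 0], [0, 0, 0.004], 0],
    [[0, 0, 0], [0, 0, 0], 0],
  ],
)

```text
t: 15.35
ee_pos: [0.5813, 0.2266, 0.1321]
tcp_rot: [179.6, -0.3, 72.5]
ft_force: [1.5, 0.3, -3.0]
width: 0.0144
```

```bash
python3 - <<'E'
from h import *
go(.579,.2258,.126,72.5)
E
```

```text
t 15.35 pos [0.5813 0.2266 0.1321] rpy [179.63  -0.25  72.46] F [ 1.5  0.3 -3. ] M [ 0.01 -0.01 -0.03] w 0.0144 j [ 16.4   9.5 104.1   0.   66.  -56.1]
shift [-0.0014 -0.002   0.0061] turn [ 0.37 -0.25 -0.04]
```

servo_tool(
  increments=[
    [[0.3, -0.2, 0], [-0.001, -0.002, 0.003], 0],
    [[0, 0, 0], [0, 0, 0.002], 0],
    [[0, 0, 0], [0, 0, 0.001], 0],
    [[0, 0, 0], [0, 0, 0], 0],
  ],
)

```text
t: 15.85
ee_pos: [0.5795, 0.2264, 0.1266]
tcp_rot: [179.9, -0.1, 72.5]
ft_force: [-0.7, -0.3, -3.6]
width: 0.0145
```

```bash
python3 - <<'E'
from h import *
go(.579,.2258,.126,72.5)
E
```

```text
t 15.85 pos [0.5795 0.2264 0.1266] rpy [ 1.7987e+02 -9.0000e-02  7.2460e+01] F [-0.7 -0.3 -3.6] M [0.01 0.02 0.03] w 0.0145 j [ 16.4   9.8 104.3   0.   65.8 -56.1]
shift [-0.0007 -0.0003  0.0006] turn [ 0.13 -0.09 -0.04]
```

servo_tool(
  increments=[
    [[0, 0, 0], [0, 0, 0.0012], 0],
    [[0, 0, 0], [0, 0, 0.0005], 0],
    [[0, 0, 0], [0, 0, 0], 0],
  ],
)

```text
t: 16.23
ee_pos: [0.5798, 0.2265, 0.1255]
tcp_rot: [179.8, -0.1, 72.5]
ft_force: [-0.4, 0.3, -3.2]
width: 0.014
```

```bash
python3 - <<'E'
from h import *
go(.579,.2258,.125,72.5)
E
```

```text
t 16.225 pos [0.5798 0.2265 0.1255] rpy [ 1.7984e+02 -1.1000e-01  7.2460e+01] F [-0.4  0.3 -3.2] M [0.01 0.01 0.08] w 0.014 j [ 16.4   9.9 104.3  -0.   65.6 -56.1]
shift [-0.0009 -0.0006  0.0005] turn [ 0.16 -0.11 -0.04]
```

servo_tool(
  increments=[
    [[0, 0, 0], [0, 0, 0.0008], 0],
    [[0, 0, 0], [0, 0, 0.0006], 0],
    [[0, 0, 0], [0, 0, 0], 0],
  ],
)

```text
t: 16.6
ee_pos: [0.5803, 0.2266, 0.1254]
tcp_rot: [179.8, -0.1, 72.5]
ft_force: [-0.6, -0.6, -1.2]
width: 0.0142
```

```bash
python3 - <<'E'
from h import *
go(.579,.2258,.125,72.5)
E
```

```text
t 16.6 pos [0.5803 0.2266 0.1254] rpy [ 1.7978e+02 -1.4000e-01  7.2460e+01] F [-0.6 -0.6 -1.2] M [-0.15  0.02 -0.06] w 0.0142 j [ 16.4   9.9 104.3  -0.   65.5 -56.1]
shift [-0.0011 -0.001   0.0004] turn [ 0.22 -0.14 -0.04]
```

servo_tool(
  increments=[
    [[0, 0, 0], [0, 0, 0.0004], 0],
    [[0, 0, 0], [0, 0, 0], 1],
    [[0, 0, 0], [0, 0, 0], 1],
    [[0, 0, 0], [0, 0, 0], 1],
    [[0, 0, 0], [0, 0, 0], 1],
  ],
)

```text
t: 17.23
ee_pos: [0.5814, 0.2269, 0.126]
tcp_rot: [179.6, -0.2, 72.5]
ft_force: [-0.3, 0.2, 0.8]
width: 0.0848
```

servo_tool(
  increments=[
    [[0, 0, 0], [0, 0, 0], 1],
    [[0, 0, 0], [0, 0, 0], 1],
  ],
)

```text
t: 17.48
ee_pos: [0.5815, 0.2269, 0.126]
tcp_rot: [179.6, -0.2, 72.5]
ft_force: [0.0, 0.1, 0.2]
width: 0.0854
```

```bash
python3 - <<'E'
from h import *
go(.579,.2258,.125,72.5)
snap('wrist','w15')
E
```

```text
t 17.475 pos [0.5815 0.2269 0.126 ] rpy [179.63  -0.25  72.46] F [0.  0.1 0.2] M [-0.03  0.05  0.02] w 0.0854 j [ 16.4   9.9 104.2   0.   65.4 -56.1]
shift [-0.0018 -0.002   0.001 ] turn [ 0.37 -0.25 -0.04]
```

View pics/w15.png

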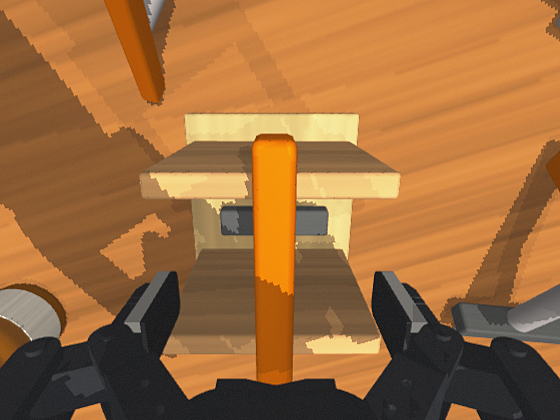

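The jaws are open and the bar (275,260) rests across both rails. I'll retreat straight up.

servo_tool(
  increments=[
    [[0, 0, 0], [0, 0, -0.015], 1],
    [[0, 0, 0], [0, 0, -0.03], 1],
    [[0, 0, 0], [0, 0, -0.04], 1],
    [[0, 0, 0], [0, 0, -0.05], 1],
    [[0, 0, 0], [0, 0, 0], 1],
  ],
)

```text
t: 18.15
ee_pos: [0.5808, 0.2267, 0.2696]
tcp_rot: [179.5, -0.3, 72.5]
ft_force: [0.7, -0.4, 0.2]
width: 0.0853
```

```bash
python3 - <<'E'
from h import *
go(.579,.2258,.125,72.5)
s=snap('wrist','w16');w=cloud(s)
b=(w[...,2]>.124)&(w[...,2]<.14)&(abs(w[...,0]-.575)<.09)&(abs(w[...,1]-.22)<.06)
P=w[b];print(len(P),P.mean(0),cv2.minAreaRect(P[:,:2].astype(np.float32)*1000))
m=(w[...,2]>.102)&(w[...,2]<.114)&(abs(w[...,0]-.575)<.09)&(abs(w[...,1]-.215)<.09)
print(cv2.minAreaRect(w[m][:,:2].astype(np.float32)*1000))
A=np.c_[P[:,:2],np.ones(len(P))];c=np.linalg.lstsq(A,P[:,2],rcond=None)[0];print('top plane slopes',c, 'z med',np.median(P[:,2]))
snap('scene','s16');snap('top','t16')
a=load('top0')['frame'].astype(int);b=load('t16')['frame'].astype(int)
E
```

```text
t 18.15 pos [0.5808 0.2267 0.2696] rpy [179.49  -0.34  72.46] F [ 0.7 -0.4  0.2] M [-0.01 -0.    0.04] w 0.0853 j [ 16.4   2.9  97.5   0.   79.  -56.1]
shift [-0.0023 -0.0027  0.1445] turn [ 0.51 -0.34 -0.04]
3046 [0.57445714 0.22844982 0.13094665] ((579.56689453125, 226.89578247070312), (16.048917770385742, 129.23594665527344), 72.4200668334961)
((569.9722290039062, 228.3412322998047), (109.95259857177734, 109.59422302246094), 72.60610961914062)
top plane slopes [0.00391638 0.00878531 0.12668985] z med 0.13105646469420384
```

View pics/s16.png

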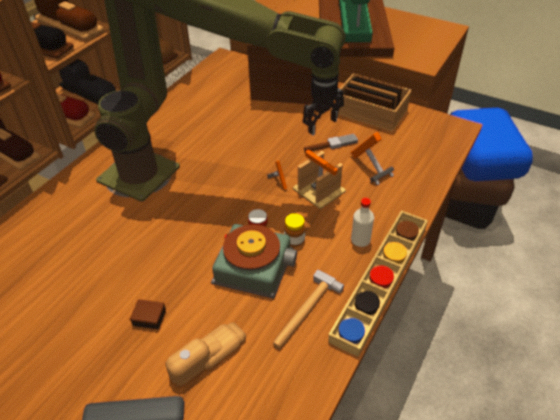

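View pics/w16.png

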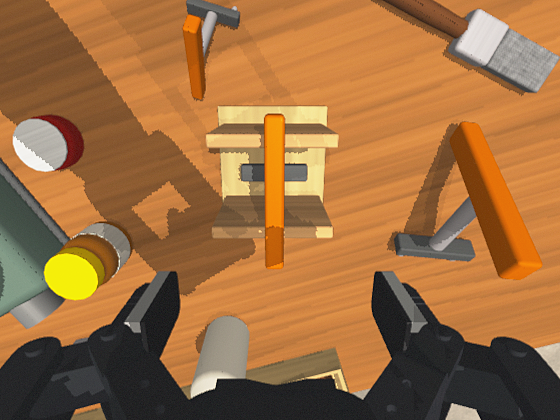

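The spanner hangs level and within about 3 mm of the stand's centre. The bystanders look unmoved, and the gripper is clear. I'll hand in.

```bash
python3 - <<'E'
from h import *
print(robot.hand_in())
E
```

```text
the job is handed in; nothing more can be done
None
```

I took the middle-sized spanner from the stand and got both prongs fully into the nut's holes. I turned the nut clockwise until it hit its stop, then lifted the spanner out and hung it back on the stand. The job was handed in at about 18 s; it gave no verdict.

- **Nut:** the hole line moved from about 99.8° to 40.2°, which is 1.04 rad clockwise. The moment rose from about 0.3 to 2.5 N m at the end, so I take the nut to be at its stop. I couldn't read the joint value itself.
- **Spanner on the stand:** the crossbar is about 2 mm from the stand's centre. Its top is 131 mm above the table, within the camera's 2 mm accuracy of the 132 mm expected when it rests on the rails. It tilts less than 1°.
- **Gripper and bystanders:** the gripper is open and about 0.14 m above the spanner. By eye, in the last scene picture, nothing else had moved; I did not measure this.

One measurement disagreed: the last re-fit of the stand centre came out about 8 mm off the first. Its outline, 110 by 110 mm, was also too large for the rails, so I used the first fit of 110 by 94 mm. Even by the later fit, the spanner is well within tolerance.

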